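# Pack the carrier and crack the dry box

### The job

The little wooden carrier is about to go into the dry box. First pack the capped jar and the wooden height block that stand at the front of the bench into it, next to the dropper bottle, so that all three stand upright on its floor; then take the box's lid by its handle, break it free of its sticky seal and finish while still holding it slightly ajar, its front edge three to four centimetres up, so that the air can creep in. Never let the lid fly wide open, and leave the upturned glass, the brush and the roll of tape as they are.

Things in the scene. Friction and masses are not known exactly. Their poses are not given: they have to be found in the camera images.
- carrier: Open wooden tray fixed to the bench, 68 (its x) x 140 (its y) mm outside, inside 56 x 128 mm. Origin: centre of the underside, z up. Inner floor 6 mm above the origin; side walls (at +-x) 28 mm high, end walls (at +-y) 36 mm high, all 6 mm thick. It does not move. The three items go in as one row along its y.
- dropper: Small brown dropper bottle, 33 mm diameter up to 70 mm height, narrower cap and bulb above, 102 mm high, 70 g, loose. Origin: centre of its underside, z up. Stands in the carrier from the start, near its +y end.
- jar: Capped glass jar, 44 mm diameter, 105 mm high, about 110 g, stands upright at the front of the bench (a like jar far back behind the red tin is not meant). Origin: centre of its underside, z up.
- block: Hardwood height block, 40 (its x) x 50 (its y) x 85 (its z) mm, about 140 g, stands upright on the bench. Origin: centre of its underside, z up. In the carrier its 50 mm side goes across the carrier's 56 mm width: dropper, jar and block then fill the 128 mm with about 11 mm to spare in all.
- dry_box: Grey sheet-metal dry box fixed to the bench, 180 (its x) x 220 (its y) mm over the rim, 124 mm high without the lid. Origin: centre of its underside, z up; its front with the round gauge is at -x, the hinge along its y at the back (+x). It does not move.
- dry_lid: The box's clear lid, 194 x 228 mm with an aluminium edge, 280 g, 10 mm thick, hinged at the back. Origin on the hinge axis.
- lid_handle (a point): Middle of the lid's handle: a round black bar 13 mm in diameter, lying along the box's y, 80 mm clear between its two posts, its axis 36 mm above the lid's top edge frame, 163 mm in front of the hinge axis. It can be pinched from above, with the fingers in front of and behind it. It moves with the lid.
- lid_hinge (a point): Point on the lid's hinge axis, in the middle; the axis runs along the box's y. The closed handle lies 163 mm in front of it and 46 mm above it. Its axes are those of the dry box.
- lid_joint (a joint): Opening angle of the lid (rad): 0 shut, up to 1.6; 0.2 lifts the front edge by 40 mm. The seal's sprung beads grip the shut lid: it hardly moves until the upward pull at the handle reaches about 17 N (15 to 19), then lets go within 9 mm and pops up to about 0.09, where a lid let go also comes to rest; above that only its weight is felt (2 N at the handle).
- glass: Upturned clear glass tumbler, 72 mm diameter, 98 mm high, behind the work. Origin: centre of its underside. To be left alone.
- brush: Cleaning brush with a red handle, 195 mm long (its y), lying on the bench in front of the dry box. To be left alone.
- tape: Roll of masking tape, 96 mm diameter, 25 mm high, lying at the left. To be left alone.

How it is judged:
By the outcome, as a careful person would: the job done as asked, in the order asked, and still so for the second after the job is handed in, while the arm keeps its last pose, push and grip.
It also fails if it takes over 67 s, if anything falls off the work surface, if the arm or the gripper's body presses on something with over 40 N, if the wrist force passes 120 N, or if a joint passes its speed limit or range.

### The arm

A 6-joint arm with a two-finger parallel gripper is mounted at the origin on a cart in front of the work surface, level with it; the furniture and walls round the work are solid. World frame = base frame: x ahead of the robot, y to its left, z up, the work surface at z = 0. Lengths are in mm, angles in rad, forces in N, time in s.
With the tool pointing down it reaches from about 325 to 900 mm from the base axis. Payload 3.5 kg.
Tool frame: the origin (TCP) lies midway between the tips of the shut fingers; the grasp point (between the pads) lies 19 mm behind it; z points along the fingers, y is the direction in which the jaws open and shut (so a half turn about z gives the same grasp; the last joint's range is limited). The gripper opens to 85 mm and grips with 20 to 120 N. Pads are 22 mm wide; open, the fingers measure 114 mm over their backs; the gripper's body (76 mm by 85 mm) begins 54 mm behind the grasp point. The pads swing forward as they close: fully open they stand 13 mm farther back than shut.
Start: joints at [-0.103, 0.276, -0.026, 1.268, 0, 1.467], TCP at [624.997, -0.01, 231.313] pointing down, gripper open.
Joint ranges: [-3.12, 3.12], [-0.85, 1.88], [-1.08, 1.24], [-1.95, 2.15], [-1.57, 1.53], [-3.14, 3.14]. Speed limits (rad/s): [2.57, 2.57, 3.14, 3.14, 3.14, 3.14].

### API

Orientations are given as a rotation vector (axis times angle).
In Python, from workcell import env gives the robot as it stands.
- The arm moves only by the tool step_arm, never from a script. Its argument "series" is one flat list of numbers, 4 for each row, row after row: the shift along the tool's x, y, z in m, then the turn about the tool's z in units of 5 degrees (1.0 is 5 degrees). In form: [x, y, z, turn, x, y, z, turn, ...]. A call has 1 to 10 rows; each row is the pose to reach, as a shift and turn from the pose commanded when the call began, along the tool's axes at that moment; what a row does not reach only later rows make up. A row lasts 1/12 s, in which the tool goes at most 41.7 mm and 7.16 degrees, less where a joint would pass 70% of its speed; a pose out of reach is approached as far as the arm can. A call with a gripper value outside its range is refused whole. "hand" is the finger opening in m, from 0 to 0.0854, set as the call begins (left out, the last holds). The fingers move at their own pace and stop on an object; "grip_force" is the grip in N (left out, the last holds). Time passes only in rows, so rows that repeat a pose let the fingers close. It gives the time, the measured TCP pose, the force and the opening at its end, in the units of the state.
- env.read_state(): the state, without advancing time (a new reading comes with each control period).
- env.capture(name): name is "side" or "top"; returns the picture (384x512x3 uint8, red, green, blue); there is no depth.
- env.camera_info(name): a dict with "fx", "fy", "cx", "cy" (pixels), "pose" (4x4, takes a point from camera to world coordinates). Camera axes: x right, y down, z forward; pixel columns grow to the right and rows downward; lengths in mm; the calibration is good to about 2 mm. A picture is of the moment at which its call begins. camera_info takes no time and is no camera call.
- env.hand_in(): hands the job in, once; it reports no verdict.
Trained networks look in the newest picture that a camera, given by its name, has taken for a name from the list of things; names that differ only in an ending like _2 or _b are one class to them, and where a whole thing is asked for, a point or a joint stands for the part that bears it (a point fixed in the world has none). Each returns a list of dicts, best first, with "conf" (0 to 1); they miss things now and then, are a little off and sometimes report something else, mostly with a low value. They report only what shows in the picture. A call takes as long as a camera call.
- env.look_for(camera, name): "centre" ([x, y, z] in mm, in world coordinates, good to about 4 mm: the middle of the surface that is visible of it).
The state is a dict: "clock": time; "joints": joint angles; "dq": joint speeds; "joint_torque": joint torques, N m; "ee_pos": TCP position; "orientation": TCP orientation; "contact_force": force on the tool from outside, world axes, zero at the start; "ft_torque": the same for the moment, N m; "grip_width": opening from 0.0 (shut) to 1.0 (fully open).
Only numpy, scipy, OpenCV 4.12 (cv2) and the standard library are available. Lean on these libraries where they do the work, as an engineer would, in place of code of your own. Each camera call takes 0.05 s, during which the arm holds its last target. There are 200 camera calls.

## Working session

There is one attempt and no reset: what is moved stays moved. The work goes in short steps, Python scripts to look and compute and a tool call to move; the robot and the scene stay as the last step left them, time stands still between calls to the robot, and variables do not carry over. Pictures are saved under pics/ and viewed, about 8 in all and at most 12, crops included, and the job is handed in when it is done.

Besides the shell and the picture viewer there is one more tool, called after "Emit:" as a command line: name --argument value ..., lists and objects as JSON in quotes. step_arm: Moves the arm, as the interface text tells. Its arguments: {"type":"object","properties":{"series":{"type":"array","items":{"type":"number"}},"hand":{"type":"number"},"grip_force":{"type":"number"}},"required":["series"]}

```bash
mkdir -p pics
cat > h.py <<'E'
import numpy as np, cv2
from workcell import env
def save(cam,fn):
    im=env.capture(cam); cv2.imwrite('pics/'+fn,im[:,:,::-1]); return im
def ray(cam,u,v):
    c=env.camera_info(cam);P=np.array(c['pose']);d=P[:3,:3]@np.array([(u-c['cx'])/c['fx'],(v-c['cy'])/c['fy'],1]);return P[:3,3],d
def onz(cam,u,v,z):
    o,d=ray(cam,u,v);return o+d*(z-o[2])/d[2]
def proj(cam,p):
    c=env.camera_info(cam);P=np.array(c['pose']);q=P[:3,:3].T@(np.array(p,float)-P[:3,3]);return np.round([c['cx']+c['fx']*q[0]/q[2],c['cy']+c['fy']*q[1]/q[2]],1)
E
python3 - <<'E'
from h import *
a=save('top','t0.png');b=save('side','s0.png')
for c in('top','side'):
    i=env.camera_info(c);print(c,i['fx'],i['cx'],i['cy'],np.round(i['pose'],3).tolist())
    for n in['carrier','dropper','jar','block','dry_box','lid_handle','dry_lid','glass','brush','tape']:
        print(n,[(np.round(r['centre']).tolist(),round(r['conf'],2),proj(c,r['centre']).tolist()) for r in env.look_for(c,n)[:3]])
print(env.read_state())
E
```

```text
top 489.3176514013435 249.19925452099804 193.95340565236748 [[-0.082, -0.976, 0.2, 284.932], [-0.997, 0.082, -0.01, 33.219], [-0.006, -0.2, -0.98, 1562.784], [0.0, 0.0, 0.0, 1.0]]
carrier [([584.0, 121.0, 8.0], 0.84, [217.6, 201.9])]
dropper [([582.0, 138.0, 68.0], 0.67, [210.9, 199.4])]
jar [([548.0, -228.0, 134.0], 0.58, [332.4, 196.3]), ([437.0, 163.0, 107.0], 0.57, [204.7, 245.3])]
block []
dry_box [([553.0, -223.0, 135.0], 0.83, [330.7, 194.8])]
lid_handle [([554.0, -228.0, 137.0], 0.68, [332.5, 194.2])]
dry_lid [([550.0, -231.0, 136.0], 0.9, [333.5, 195.4])]
glass []
brush [([397.0, -166.0, 11.0], 0.64, [312.3, 252.3])]
tape [([564.0, 318.0, 21.0], 0.83, [156.1, 212.3])]
side 384.9334715772717 255.2618495587479 186.22083684223009 [[0.919, -0.172, 0.356, 233.104], [-0.394, -0.348, 0.85, -845.979], [-0.023, -0.921, -0.388, 525.743], [0.0, 0.0, 0.0, 1.0]]
carrier [([552.0, 143.0, 25.0], 0.67, [226.5, 207.0])]
dropper [([581.0, 126.0, 54.0], 0.5, [237.4, 198.6])]
jar [([423.0, 157.0, 70.0], 0.89, [181.4, 199.5]), ([547.0, -261.0, 132.0], 0.33, [288.7, 239.3])]
block []
dry_box [([3
[... 341 characters left out ...]
.95, [214.4, 191.8])]
{'clock': 1.1, 'joints': array([-1.03406557e-01,  2.76390123e-01, -2.63966316e-02,  1.26799889e+00,
       -1.53021563e-05,  1.46741309e+00]), 'dq': array([ 0.00127751, -0.0018244 ,  0.00023409,  0.0018032 , -0.0001976 ,
        0.00079595]), 'joint_torque': array([ 1.22990295e-03, -4.45501292e+01,  2.95572299e+01,  7.99568406e-04,
        1.69679601e-05,  4.35576567e-06]), 'ee_pos': array([ 6.24999145e+02, -1.84470684e-02,  2.31321024e+02]), 'orientation': array([ 2.22145468e+00,  2.22140289e+00, -8.08474908e-06]), 'contact_force': array([ 0.25676857,  0.61855133, -0.44776546]), 'ft_torque': array([0.0189615 , 0.02145458, 0.00528718]), 'grip_width': 0.9998606284030092}
```

```bash
python3 -c "
import cv2
for f in 'ts': cv2.imwrite(f'pics/{f}0b.png',cv2.resize(cv2.imread(f'pics/{f}0.png'),(800,600)))"
```

```text
(no output)
```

View pics/t0b.png

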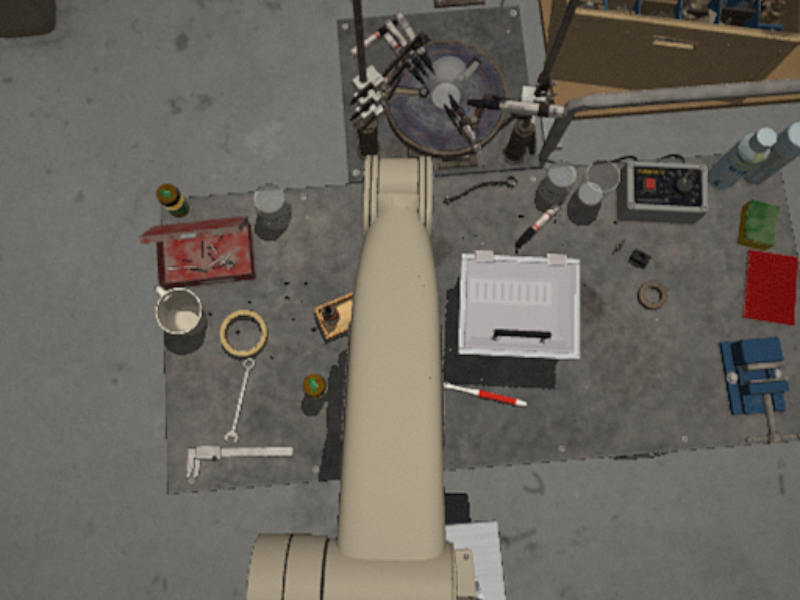

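View pics/s0b.png

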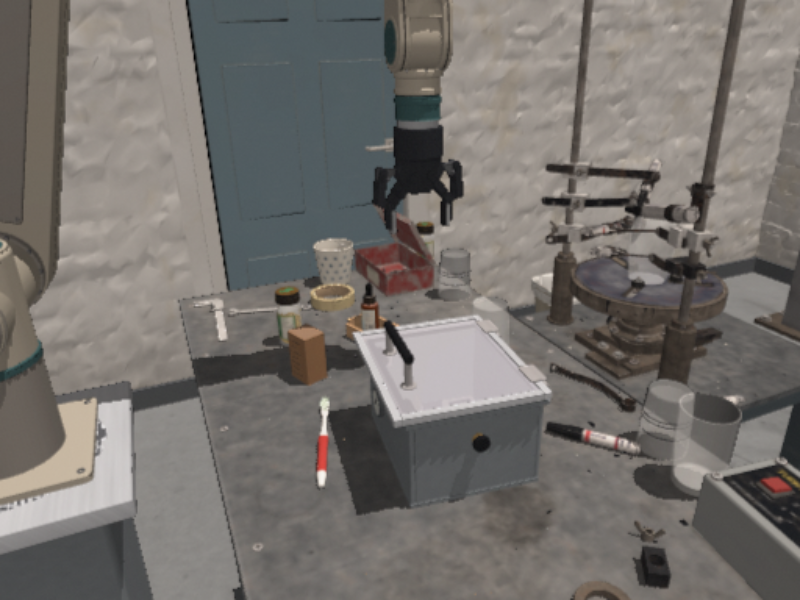

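The top view shows jar (315,385) on the left, the carrier (335,315) partly covered by the arm, and the lid with its handle at (522,335). The side view shows the block at (308,355), the jar at (288,315) and the dropper at (369,305). The brush and tape match what the networks reported. The arm blocks the top view, so I'm moving it aside.

Emit:
step_arm --series '[-0.03, -0.01, -0.01, 0, -0.06, -0.02, -0.02, 0, -0.1, -0.03, -0.03, 0, -0.14, -0.04, -0.04, 0, -0.18, -0.05, -0.05, 0, -0.22, -0.06, -0.07, 0, -0.25, -0.065, -0.07, 0, -0.26, -0.065, -0.07, 0, -0.26, -0.065, -0.07, 0]' --hand 0.0854

```text
clock: 1.85
ee_pos: [559.8, -263.0, 301.5]
orientation: [2.225, 2.216, -0.0]
contact_force: [1.0, -0.2, -0.7]
grip_width: 1.001
```

Run:
```python
from h import *
s=env.read_state();print(s['clock'],s['ee_pos'])
a=save('top','t1.png');b=save('side','s1.png')
for c in('top','side'):
    for n in['carrier','dropper','jar','block','tape']:
        print(c,n,[(np.round(r['centre']).tolist(),round(r['conf'],2),proj(c,r['centre']).tolist()) for r in env.look_for(c,n)[:3]])
A=cv2.resize(a[160:290,160:310],None,fx=5,fy=5,interpolation=cv2.INTER_CUBIC)[:600]
cv2.imwrite('pics/t1c.png',A[:,:,::-1])
B=cv2.resize(b[150:270,150:300],None,fx=5,fy=5,interpolation=cv2.INTER_CUBIC)
cv2.imwrite('pics/s1c.png',B[:,:,::-1])
```

```text
1.85 [ 559.77523372 -262.99753932  301.54463756]
top carrier []
top dropper [([577.0, -176.0, 136.0], 0.52, [314.1, 188.0])]
top jar [([434.0, 168.0, 106.0], 0.79, [203.2, 246.4]), ([567.0, 317.0, 23.0], 0.33, [156.5, 211.4])]
top block [([430.0, 34.0, 86.0], 0.8, [248.0, 244.8])]
top tape [([563.0, 317.0, 25.0], 0.79, [156.4, 212.5])]
side carrier [([553.0, 140.0, 26.0], 0.5, [227.1, 207.0])]
side dropper []
side jar [([424.0, 153.0, 68.0], 0.86, [182.2, 200.7]), ([396.0, -178.0, 10.0], 0.62, [207.8, 286.0])]
side block []
side tape [([559.0, 295.0, 16.0], 0.91, [213.5, 191.1]), ([548.0, -258.0, 134.0], 0.28, [288.8, 237.5])]
```

View pics/t1c.png

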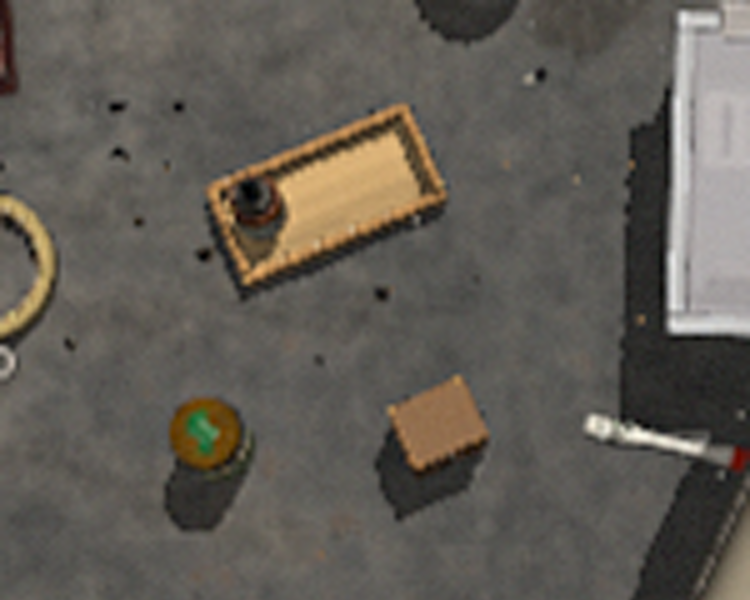

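View pics/s1c.png

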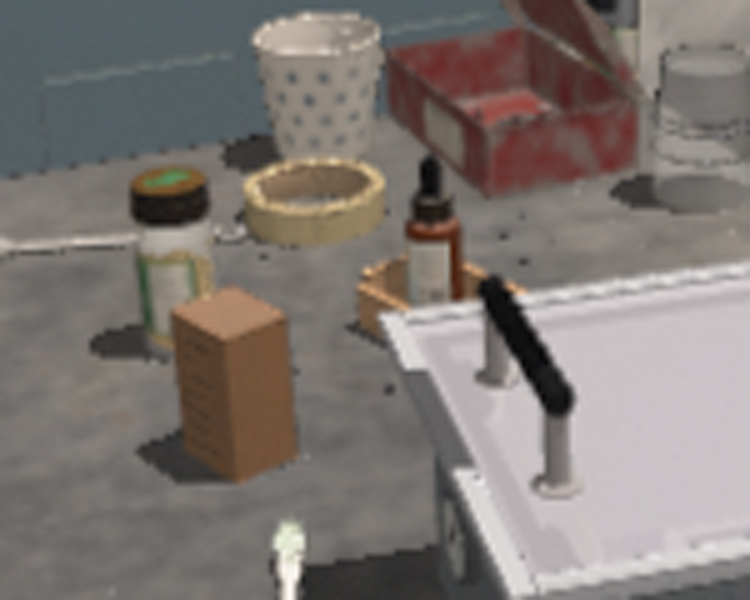

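The crops show the block top at (438,424), the jar cap at (206,433), the carrier corners (207,190), (243,285), (405,105) and (445,198), and the dropper bulb near (255,188). In the side crop the handle bar runs from (490,283) to (565,400). Next I compute positions from these.

```bash
cat >> h.py <<'E'
def tri(pairs):
    A=np.zeros((3,3));b=np.zeros(3)
    for c,u,v in pairs:
        o,d=ray(c,u,v);d=d/np.linalg.norm(d);M=np.eye(3)-np.outer(d,d);A+=M;b+=M@o
    p=np.linalg.solve(A,b);return np.round(p,1),[np.round(proj(c,p)-[u,v],1).tolist() for c,u,v in pairs]
T=lambda u,v:((u+.5)/5-.5+160,(v+.5)/5-.5+160)
S=lambda u,v:((u+.5)/5-.5+150,(v+.5)/5-.5+150)
F=lambda u,v:((u+.5)/1.5625-.5,(v+.5)/1.5625-.5)
E
python3 - <<'E'
from h import *
t=lambda p,z:onz('top',*T(*p),z)[:2]
ang=lambda d:round(np.degrees(np.arctan2(d[1],d[0])),1)
c=[t(p,36) for p in[(207,190),(243,285),(405,105),(445,197)]]
print('carrier',np.mean(c,0),'len',np.linalg.norm(c[0]-c[2]),np.linalg.norm(c[1]-c[3]),'w',np.linalg.norm(c[0]-c[1]),np.linalg.norm(c[2]-c[3]),'yang',ang(c[0]-c[2]),ang(c[1]-c[3]),ang(c[0]-c[1]))
b=[t(p,85) for p in[(388,410),(460,378),(488,432),(418,470)]]
print('block',np.mean(b,0),[(round(np.linalg.norm(b[i]-b[(i+1)%4]),1),ang(b[i]-b[(i+1)%4])) for i in range(4)])
print('jar',t((206,433),105),'dropper',t((255,188),102))
print('block top tri',tri([('top',*T(438.5,422.5)),('side',*S(231,313))]))
print('jar cap tri',tri([('top',*T(206,433)),('side',*S(171,182))]))
print('dropper tri',tri([('top',*T(255,188)),('side',*S(430,160))]))
print('carrier left corner tri',tri([('top',*T(207,190)),('side',*S(410,255))]), 'frontleft',tri([('top',*T(243,285)),('side',*S(360,288))]))
hl=tri([('top',*F(496,331)),('side',*S(490,285))]);hr=tri([('top',*F(549,335)),('side',*S(565,402))]);print('handle',hl,hr,ang(hl[0]-hr[0]),(hl[0]+hr[0])/2)
L=[onz('top',*F(*p),134)[:2] for p in[(460,255),(580,258),(457,352),(579,357)]]
print('lid',np.mean(L,0),ang(L[0]-L[1]),ang(L[2]-L[3]),ang(L[0]-L[2]),np.linalg.norm(L[0]-L[1]),np.linalg.norm(L[0]-L[2]))
E
```

```text
carrier [588.17820046  96.25732853] len 137.44362439303973 139.43413607322324 w 65.66442200113723 65.29087486561673 yang 109.0 109.2 16.7
block [432.53892505  36.21692351] [(np.float64(47.7), np.float64(109.3)), (np.float64(36.8), np.float64(22.6)), (np.float64(48.0), np.float64(-66.3)), (np.float64(40.5), np.float64(-157.9))]
jar [435.73491466 174.68897945] dropper [582.30564032 135.90951811]
block top tri (array([433.3,  36.1,  82.2]), [[0.0, -0.2], [-0.2, 0.0]])
jar cap tri (array([436.8, 174.8, 102.6]), [[0.0, -0.3], [-0.3, 0.1]])
dropper tri (array([581.8, 135.8, 104.3]), [[0.0, 0.0], [0.0, 0.0]])
carrier left corner tri (array([589.2, 173.9,  28.3]), [[-0.5, 2.9], [3.0, -0.7]]) frontleft (array([537.9, 152.9,  22.8]), [[0.1, -0.5], [-0.6, 0.1]])
handle (array([ 498.2, -171.2,  175.5]), [[-0.1, 0.4], [0.7, -0.2]]) (array([ 485.8, -268.8,  171.6]), [[0.1, -0.4], [-0.6, 0.2]]) 82.8 [ 492.   -220.    173.55]
lid [ 552.4927255  -226.81300266] 83.7 82.9 -7.5 231.1360847322726 188.9226831081074
```

Emit:
step_arm --series '[0.04, -0.012, 0.01, -0.4, 0.08, -0.024, 0.02, -0.8, 0.12, -0.036, 0.03, -1.2, 0.16, -0.048, 0.04, -1.6, 0.2, -0.06, 0.05, -2.0, 0.24, -0.072, 0.06, -2.4, 0.28, -0.084, 0.07, -2.8, 0.32, -0.096, 0.08, -3.2, 0.36, -0.106, 0.09, -3.6, 0.4, -0.115, 0.1, -3.8]'

```text
clock: 3.28
ee_pos: [446.5, 130.8, 204.0]
orientation: [1.823, 2.558, 0.001]
contact_force: [0.8, 0.6, -0.1]
grip_width: 1.001
```

Emit:
step_arm --series '[0.02, 0.0, 0.01, 0, 0.02, 0.0, 0.01, 0, 0.02, 0.0, 0.01, 0]'

```text
clock: 3.53
ee_pos: [440.0, 148.9, 193.6]
orientation: [-1.82, -2.56, 0.002]
contact_force: [0.3, -0.7, 1.3]
grip_width: 1.0
```

```bash
cat >> h.py <<'E'
from scipy.spatial.transform import Rotation as Ro
def go(x,y,z,jaw):  # world target + jaw angle deg -> tool shift from measured pose
    s=env.read_state();R=Ro.from_rotvec(s['orientation']).as_matrix()
    d=R.T@(np.array([x,y,z])-s['ee_pos']);a=np.degrees(np.arctan2(R[1,1],R[0,1]))
    t=-((jaw-a+90)%180-90)/5
    print('t',round(s['clock'],2),'pos',np.round(s['ee_pos'],1),'jaw',round(a,1),'q6',round(s['joints'][5],2),'F',np.round(s['contact_force'],1),'w',round(s['grip_width'],3),'tilt',np.round(R[:,2],3),'-> shift',np.round(d/1000,4),'turn',round(t,2))
E
python3 -c "
from h import *
go(436.3,174.8,51,19)
print([(r['centre'],r['conf']) for r in env.look_for('side','jar')] if env.capture('side') is not None else 0)
go(436.3,174.8,51,19)"
```

```text
t 3.53 pos [440.  148.9 193.6] jaw 19.2 q6 1.42 F [ 0.3 -0.7  1.3] w 1.0 tilt [-0.001 -0.001 -1.   ] -> shift [0.0257 0.0051 0.1426] turn 0.03
[([425.5, 153.0, 70.2], 0.83), ([539.4, -325.5, 134.3], 0.58)]
t 3.63 pos [441.6 147.7 194.5] jaw 19.0 q6 1.42 F [ 0.7 -0.1  0.1] w 1.001 tilt [ 0.001 -0.    -1.   ] -> shift [0.0274 0.0036 0.1435] turn -0.0
```

Emit:
step_arm --series '[0.027, 0.004, 0.01, 0, 0.027, 0.004, 0.05, 0, 0.027, 0.004, 0.085, 0, 0.027, 0.004, 0.115, 0, 0.027, 0.004, 0.135, 0, 0.027, 0.004, 0.143, 0, 0.027, 0.004, 0.143, 0]'

```text
clock: 4.22
ee_pos: [435.2, 173.5, 49.6]
orientation: [-1.826, -2.554, 0.004]
contact_force: [-0.4, 0.7, -0.3]
grip_width: 1.001
```

Emit:
step_arm --series '[0, 0, 0, 0, 0, 0, 0, 0, 0, 0, 0, 0, 0, 0, 0, 0, 0, 0, 0, 0, 0, 0, 0, 0]' --hand 0.03 --grip_force 40

```text
clock: 4.72
ee_pos: [437.6, 175.2, 52.8]
orientation: [1.823, 2.556, 0.004]
contact_force: [-0.9, -0.5, 6.3]
grip_width: 0.505
```

```bash
python3 -c "
from h import *
go(436.3,174.8,51,19)"
```

```text
t 4.72 pos [437.6 175.2  52.8] jaw 19.0 q6 1.48 F [-0.9 -0.5  6.3] w 0.505 tilt [ 0.003  0.    -1.   ] -> shift [ 0.0001 -0.0014  0.0018] turn 0.0
```

Emit:
step_arm --series '[0, 0, -0.03, 0, 0, 0, -0.06, 0, 0, 0, -0.09, 0, 0, 0, -0.12, 0, 0, 0, -0.13, 0, 0, 0, -0.13, 0]'

```text
clock: 5.22
ee_pos: [438.7, 175.6, 184.5]
orientation: [1.821, 2.554, 0.009]
contact_force: [0.7, 0.8, -1.4]
grip_width: 0.504
```

```bash
python3 -c "
from h import *
go(589.3,92.2,180,19)"
```

```text
t 5.22 pos [438.7 175.6 184.5] jaw 19.0 q6 1.48 F [ 0.7  0.8 -1.4] w 0.504 tilt [ 0.007  0.002 -1.   ] -> shift [-0.128   0.1152  0.0054] turn 0.0
```

Emit:
step_arm --series '[-0.02, 0.02, 0, 0, -0.045, 0.04, 0, 0, -0.07, 0.063, 0, 0, -0.095, 0.086, 0, 0, -0.115, 0.103, 0.004, 0, -0.128, 0.115, 0.004, 0, -0.128, 0.115, 0.004, 0, -0.128, 0.115, 0.004, 0]'

```text
clock: 5.88
ee_pos: [585.4, 90.8, 174.4]
orientation: [-1.824, -2.554, 0.004]
contact_force: [0.0, 0.2, 0.0]
grip_width: 0.509
```

Run:
```python
from h import *
go(589.3,92.2,57,19)
a=save('top','t2.png');b=save('side','s2.png')
A=cv2.resize(a[160:260,180:280],None,fx=4,fy=4,interpolation=cv2.INTER_CUBIC)
B=cv2.resize(b[130:230,190:290],None,fx=4,fy=4,interpolation=cv2.INTER_CUBIC)
cv2.imwrite('pics/c2.png',np.hstack([A,B])[:,:,::-1])
```

```text
t 5.88 pos [585.4  90.8 174.4] jaw 18.9 q6 1.28 F [0.  0.2 0. ] w 0.509 tilt [-0.004  0.    -1.   ] -> shift [-1.000e-04  4.700e-03  1.174e-01] turn -0.01
```

View pics/c2.png

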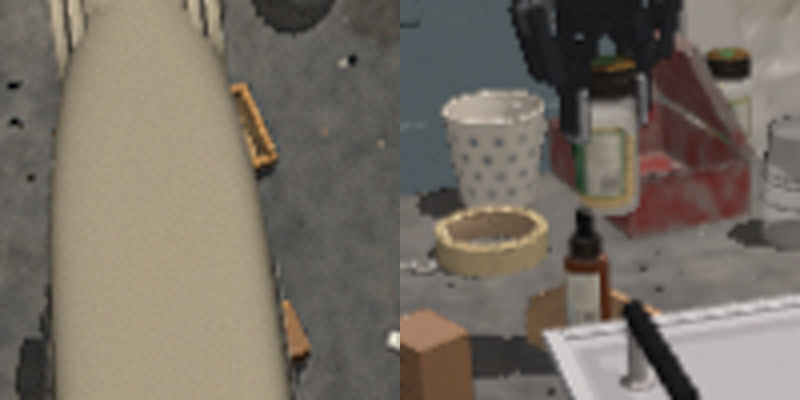

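The jar hangs upright above the carrier. The dropper is in place and clear of it in the crop.

Emit:
step_arm --series '[0, 0.003, 0, 0, 0, 0.003, 0, 0]'

```text
clock: 6.15
ee_pos: [588.6, 93.0, 176.8]
orientation: [-1.823, -2.558, -0.0]
contact_force: [0.7, 0.0, -1.0]
grip_width: 0.506
```

```bash
python3 -c "
from h import *
go(589.3,92.2,57,19)"
```

```text
t 6.15 pos [588.6  93.  176.8] jaw 19.1 q6 1.29 F [ 0.7  0.  -1. ] w 0.506 tilt [-0.  0. -1.] -> shift [-0.001   0.0004  0.1198] turn 0.01
```

Emit:
step_arm --series '[-0.001, 0, 0.025, 0, -0.001, 0, 0.05, 0, -0.001, 0, 0.075, 0, -0.001, 0, 0.09, 0, -0.001, 0, 0.1, 0, -0.001, 0, 0.108, 0, -0.001, 0, 0.112, 0, -0.001, 0, 0.114, 0, -0.001, 0, 0.114, 0]'

```text
clock: 6.9
ee_pos: [590.1, 91.4, 63.5]
orientation: [1.824, 2.557, 0.001]
contact_force: [1.4, 0.1, -1.1]
grip_width: 0.501
```

```bash
python3 -c "
from h import *
go(589.3,92.2,57,19)"
```

```text
t 6.9 pos [590.1  91.4  63.5] jaw 19.0 q6 1.28 F [ 1.4  0.1 -1.1] w 0.501 tilt [ 0.001  0.    -1.   ] -> shift [ 0.001  -0.0005  0.0065] turn 0.0
```

Emit:
step_arm --series '[0, 0, 0.002, 0, 0, 0, 0.004, 0, 0, 0, 0.005, 0, 0, 0, 0.005, 0]'

```text
clock: 7.23
ee_pos: [590.2, 91.3, 58.9]
orientation: [1.824, 2.557, 0.001]
contact_force: [-0.1, -0.2, 2.2]
grip_width: 0.498
```

Emit:
step_arm --series '[0, 0, 0.001, 0, 0, 0, 0.001, 0]'

```text
clock: 7.4
ee_pos: [590.3, 91.3, 58.9]
orientation: [1.824, 2.557, 0.001]
contact_force: [-3.7, -0.8, 9.8]
grip_width: 0.505
```

Emit:
step_arm --series '[0.002, 0, -0.001, 0, 0.004, 0, -0.001, 0, 0.006, 0, -0.001, 0, 0.008, 0, -0.001, 0, 0.0095, 0, -0.001, 0, 0.011, 0, -0.001, 0, 0.011, 0, -0.001, 0, 0.011, 0, 0, 0]'

```text
clock: 8.07
ee_pos: [587.3, 101.4, 58.8]
orientation: [1.823, 2.555, 0.001]
contact_force: [-2.2, -3.6, 17.9]
grip_width: 0.503
```

```bash
python3 -c "
from h import *
go(586,101.7,57,19)"
```

```text
t 8.07 pos [587.3 101.4  58.8] jaw 19.0 q6 1.3 F [-2.2 -3.6 17.9] w 0.503 tilt [ 0.003 -0.001 -1.   ] -> shift [ 0.0007 -0.0011  0.0018] turn -0.0
```

Emit:
step_arm --series '[0, 0, -0.001, 0, 0, 0, -0.001, 0, 0, 0, -0.001, 0, 0, 0, -0.001, 0, 0, 0, -0.001, 0]' --hand 0.0854

```text
clock: 8.48
ee_pos: [585.4, 101.9, 57.4]
orientation: [-1.823, -2.557, 0.001]
contact_force: [0.1, -0.3, 0.4]
grip_width: 1.001
```

Emit:
step_arm --series '[0, 0, -0.02, 0, 0, 0, -0.05, 0, 0, 0, -0.085, 0, 0, 0, -0.12, 0, 0, 0, -0.15, 0, 0, 0, -0.15, 0]'

```text
clock: 8.98
ee_pos: [590.5, 102.2, 215.6]
orientation: [1.818, 2.55, 0.013]
contact_force: [1.1, 0.3, 0.3]
grip_width: 1.0
```

```bash
python3 -c "
from h import *
go(432.9,36.2,170,-68.5)
R=Ro.from_rotvec(env.read_state()['orientation']).as_matrix();print(R.round(2).tolist())"
```

```text
t 8.98 pos [590.5 102.2 215.6] jaw 19.0 q6 1.3 F [1.1 0.3 0.3] w 1.0 tilt [ 0.013  0.001 -1.   ] -> shift [-0.0109 -0.171   0.0435] turn 17.5
[[-0.33, 0.95, 0.01], [0.95, 0.33, 0.0], [-0.0, 0.01, -1.0]]
```

Emit:
step_arm --series '[-0.001, -0.013, 0, -1.4, -0.002, -0.026, 0, -2.8, -0.003, -0.039, 0, -4.2, -0.004, -0.052, 0.005, -5.6, -0.005, -0.065, 0.01, -7.0, -0.006, -0.078, 0.015, -8.4, -0.007, -0.091, 0.02, -9.8, -0.008, -0.104, 0.025, -11.2, -0.009, -0.117, 0.03, -12.6, -0.009, -0.13, 0.034, -14.0]'

```text
clock: 9.82
ee_pos: [464.8, 50.7, 172.9]
orientation: [-0.018, -3.14, -0.0]
contact_force: [0.0, -0.2, -0.0]
grip_width: 1.002
```

```bash
python3 -c "
from h import *
go(432.9,36.2,170,111.5)"
```

```text
t 9.82 pos [464.8  50.7 172.9] jaw 89.3 q6 -0.02 F [ 0.  -0.2 -0. ] w 1.002 tilt [-0.001  0.    -1.   ] -> shift [ 0.0317 -0.0149  0.0029] turn -4.43
```

Emit:
step_arm --series '[0.01, -0.005, 0, -1.4, 0.02, -0.01, 0, -2.8, 0.03, -0.015, 0, -4.0, 0.032, -0.015, 0, -4.4, 0.032, -0.015, 0, -4.4, 0.032, -0.015, 0, -4.4]'

```text
clock: 10.32
ee_pos: [433.5, 36.5, 173.6]
orientation: [0.571, -3.089, -0.0]
contact_force: [-0.3, 0.2, -0.9]
grip_width: 1.003
```

Run:
```python
from h import *
go(432.9,36.2,43,111.5)
a=save('side','s3.png')
B=cv2.resize(a[130:260,150:300],None,fx=5,fy=5,interpolation=cv2.INTER_CUBIC)[:600]
cv2.imwrite('pics/c3.png',B[:,:,::-1])
```

```text
t 10.32 pos [433.5  36.5 173.6] jaw 110.9 q6 -0.43 F [-0.3  0.2 -0.9] w 1.003 tilt [-0.  0. -1.] -> shift [ 6.000e-04 -1.000e-04  1.306e-01] turn -0.11
```

View pics/c3.png

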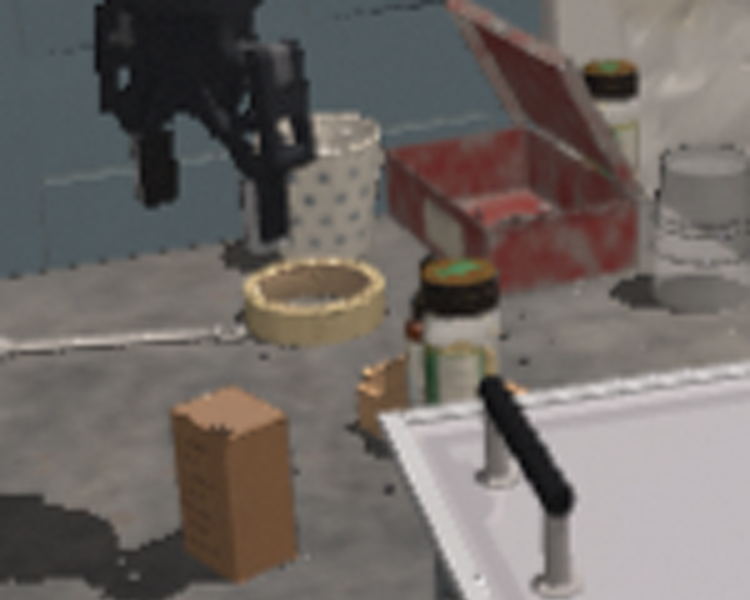

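The jar stands upright in the carrier in front of the dropper, with its cap at (460,285). The jaws are in line above the block.

Emit:
step_arm --series '[0, 0, 0.03, 0, 0, 0, 0.065, 0, 0, 0, 0.095, 0, 0, 0, 0.12, 0, 0, 0, 0.13, 0, 0, 0, 0.13, 0]'

```text
clock: 10.87
ee_pos: [431.4, 36.7, 41.6]
orientation: [0.571, -3.083, -0.002]
contact_force: [-0.6, 0.3, -0.1]
grip_width: 0.997
```

Emit:
step_arm --series '[0, 0, 0, 0, 0, 0, 0, 0, 0, 0, 0, 0, 0, 0, 0, 0, 0, 0, 0, 0, 0, 0, 0, 0]' --hand 0.035 --grip_force 45

```text
clock: 11.37
ee_pos: [435.9, 36.4, 45.9]
orientation: [-0.572, 3.085, -0.001]
contact_force: [0.1, 0.6, 8.3]
grip_width: 0.58
```

Emit:
step_arm --series '[0, 0, -0.03, 0, 0, 0, -0.06, 0, 0, 0, -0.09, 0, 0, 0, -0.12, 0, 0, 0, -0.145, 0, 0, 0, -0.15, 0, 0, 0, -0.15, 0]'

```text
clock: 11.95
ee_pos: [435.5, 36.3, 196.3]
orientation: [-0.572, 3.084, -0.002]
contact_force: [-0.2, -0.8, -2.9]
grip_width: 0.581
```

Run:
```python
from h import *
go(602,55,190,19)
save('top','t3.png')
```

```text
t 11.95 pos [435.5  36.3 196.3] jaw 111.0 q6 -0.43 F [-0.2 -0.8 -2.9] w 0.581 tilt [ 0.005 -0.    -1.   ] -> shift [-0.1621 -0.0422  0.0072] turn -17.6
```

Emit:
step_arm --series '[-0.01, -0.003, 0, 1.4, -0.025, -0.006, 0, 2.8, -0.04, -0.01, 0, 4.2, -0.055, -0.014, 0, 5.6, -0.07, -0.018, 0, 7.0, -0.085, -0.022, 0, 8.4, -0.1, -0.026, 0, 9.8, -0.115, -0.03, 0, 11.2, -0.13, -0.034, 0, 12.6, -0.145, -0.037, 0, 14.0]'

```text
clock: 12.83
ee_pos: [581.1, 53.8, 190.6]
orientation: [-1.31, -2.85, 0.004]
contact_force: [-0.6, -0.2, -1.5]
grip_width: 0.578
```

Run:
```python
from h import *
go(601.4,57.2,190,19)
```

```text
t 12.83 pos [581.1  53.8 190.6] jaw 40.6 q6 0.84 F [-0.6 -0.2 -1.5] w 0.578 tilt [-0.006 -0.    -1.   ] -> shift [-0.0107  0.0176  0.0005] turn 4.33
```

Emit:
step_arm --series '[-0.005, 0.006, 0, 1.4, -0.01, 0.012, 0, 2.8, -0.011, 0.0165, 0, 4.0, -0.011, 0.0165, 0, 4.3, -0.011, 0.0165, 0, 4.3, -0.011, 0.0165, 0, 4.3, -0.011, 0.0165, 0, 4.3]'

```text
clock: 13.42
ee_pos: [600.8, 56.4, 192.3]
orientation: [-1.811, -2.564, 0.003]
contact_force: [0.6, -0.3, -1.4]
grip_width: 0.583
```

Run:
```python
from h import *
go(601.4,57.2,49,19)
b=save('side','s4.png');a=cv2.imread('pics/t3.png')
A=cv2.resize(a[170:250,180:280],(500,400),interpolation=cv2.INTER_CUBIC)
B=cv2.resize(b[120:240,200:300,::-1],(400,480),interpolation=cv2.INTER_CUBIC)
C=np.zeros((480,900,3),np.uint8);C[:400,:500]=A;C[:,500:]=B
cv2.imwrite('pics/c4.png',C[:,100:])
s=env.read_state();p=s['ee_pos']
e=np.radians(19);cx=np.array([np.cos(e),np.sin(e),0]);cy=np.array([-np.sin(e),np.cos(e),0])
for off in(0,3):
  for sx,sy in((-1,-1),(1,-1),(-1,1)):
    q=p+25*sx*cx+(20*sy+off)*cy; q[2]=p[2]-45.0
    u=proj('side',q);print(off,sx,sy,'bottom corner crop px',((u-[200,120])*4+[400,0]).round(1))
```

```text
t 13.42 pos [600.8  56.4 192.3] jaw 19.5 q6 1.22 F [ 0.6 -0.3 -1.4] w 0.583 tilt [-0.003  0.    -1.   ] -> shift [0.0005 0.0012 0.1433] turn 0.11
0 -1 -1 bottom corner crop px [599.6 239.2]
0 1 -1 bottom corner crop px [654.4 219.6]
0 -1 1 bottom corner crop px [560.4 224. ]
3 -1 -1 bottom corner crop px [596.4 238. ]
3 1 -1 bottom corner crop px [651.6 218.8]
3 -1 1 bottom corner crop px [557.6 222.8]
```

View pics/c4.png

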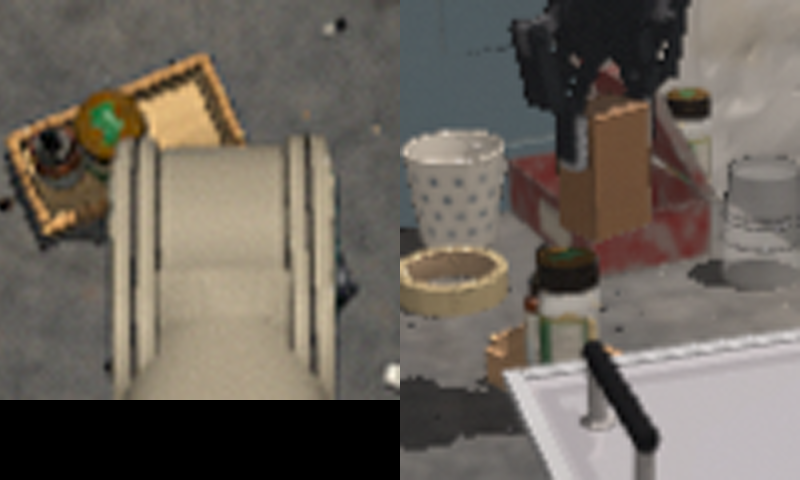

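The left crop shows the jar cap at (111,122) beside the dropper. The right crop shows the block upright, its lower corner at (598,240), about 2–3 mm off the tool axis toward the jar.

Run:
```python
from h import *
e=np.radians(19);M=np.array([[np.cos(e),np.sin(e)],[-np.sin(e),np.cos(e)]])
g=lambda u,v,z:M@(onz('top',180+(u+100.5)/5-.5,170+(v+.5)/5-.5,z)[:2]-[588.2,96.3])
print('jar',g(111,122,111),'dropper',g(55,143,108),'+y corners',g(8,142,36),g(44,236,36),'-y corner',g(207,55,36),g(244,140,36))
go(602,54.8,65,19)
```

```text
jar [0.79899912 4.4777611 ] dropper [ 3.18272866 40.56723072] +y corners [31.21432845 67.7656839 ] [-33.78466436  70.19105325] -y corner [ 32.19397028 -70.76584318] [-28.16857735 -70.15222158]
t 13.47 pos [601.1  56.4 192.8] jaw 19.5 q6 1.22 F [-0.2 -0.1 -1.6] w 0.578 tilt [-0.002  0.    -1.   ] -> shift [-0.0019  0.0006  0.1278] turn 0.11
```

Emit:
step_arm --series '[-0.0015, 0.0005, 0, 0.1, -0.0015, 0.0005, 0.015, 0.1, -0.0015, 0.0005, 0.03, 0.1, -0.0015, 0.0005, 0.045, 0.1, -0.0015, 0.0005, 0.06, 0.1, -0.0015, 0.0005, 0.075, 0.1, -0.0015, 0.0005, 0.09, 0.1, -0.0015, 0.0005, 0.098, 0.1, -0.0015, 0.0005, 0.1, 0.1, -0.0015, 0.0005, 0.1, 0.1]'

```text
clock: 14.3
ee_pos: [602.5, 55.1, 93.5]
orientation: [-1.824, -2.557, 0.001]
contact_force: [-0.2, -0.2, -0.6]
grip_width: 0.586
```

Run:
```python
from h import *
go(602.2,55.6,52,19)
b=save('side','s5.png')
B=cv2.resize(b[150:240,200:310,::-1],None,fx=6,fy=6,interpolation=cv2.INTER_CUBIC)
cv2.imwrite('pics/c5.png',B)
```

```text
t 14.3 pos [602.5  55.1  93.5] jaw 19.0 q6 1.22 F [-0.2 -0.2 -0.6] w 0.586 tilt [-0.001 -0.    -1.   ] -> shift [ 0.0006 -0.0001  0.0415] turn -0.0
```

View pics/c5.png

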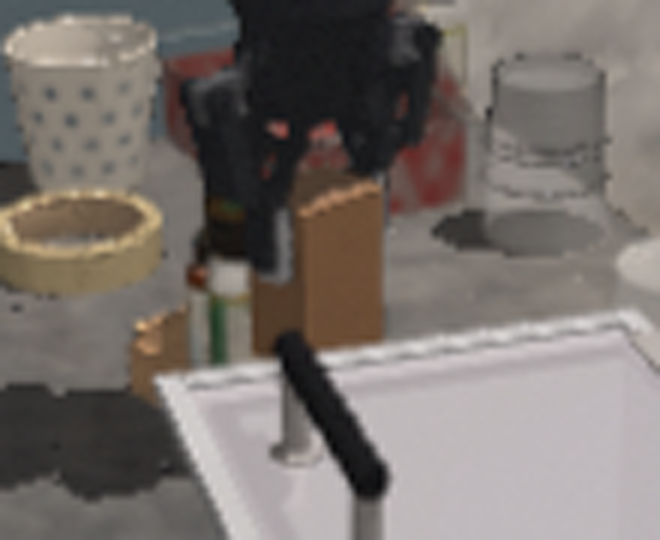

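The block hangs upright beside the jar with no contact force. Lowering it further.

Emit:
step_arm --series '[0, 0, 0.006, 0, 0, 0, 0.012, 0, 0, 0, 0.018, 0, 0, 0, 0.021, 0, 0, 0, 0.021, 0]'

```text
clock: 14.77
ee_pos: [602.2, 55.2, 71.9]
orientation: [-1.823, -2.556, 0.002]
contact_force: [-0.1, -0.2, -1.4]
grip_width: 0.577
```

Emit:
step_arm --series '[0, 0, 0.004, 0, 0, 0, 0.008, 0, 0, 0, 0.011, 0, 0, 0, 0.014, 0, 0, 0, 0.014, 0]'

```text
clock: 15.18
ee_pos: [602.4, 55.1, 58.2]
orientation: [-1.824, -2.557, 0.001]
contact_force: [-0.2, 0.1, -1.1]
grip_width: 0.577
```

Emit:
step_arm --series '[0, 0, 0.002, 0, 0, 0, 0.004, 0, 0, 0, 0.004, 0]'

```text
clock: 15.43
ee_pos: [602.8, 55.1, 54.7]
orientation: [-1.824, -2.557, 0.0]
contact_force: [0.1, -0.4, -0.6]
grip_width: 0.579
```

Emit:
step_arm --series '[0, 0, 0.002, 0, 0, 0, 0.003, 0, 0, 0, 0.003, 0]'

```text
clock: 15.68
ee_pos: [603.1, 55.1, 52.1]
orientation: [1.824, 2.558, 0.0]
contact_force: [-0.3, -0.0, -1.0]
grip_width: 0.58
```

Emit:
step_arm --series '[0, 0, 0.001, 0, 0, 0, 0.001, 0]'

```text
clock: 15.85
ee_pos: [603.2, 55.2, 52.0]
orientation: [1.824, 2.557, 0.0]
contact_force: [-1.8, 0.9, 3.7]
grip_width: 0.578
```

Emit:
step_arm --series '[0, 0, -0.001, 0, 0, 0, -0.001, 0, 0, 0, -0.001, 0, 0, 0, -0.001, 0, 0, 0, -0.001, 0]' --hand 0.0854

```text
clock: 16.27
ee_pos: [603.0, 55.1, 51.9]
orientation: [-1.824, -2.558, 0.0]
contact_force: [0.6, -0.0, 0.7]
grip_width: 1.001
```

Emit:
step_arm --series '[0, 0, -0.02, 0, 0, 0, -0.055, 0, 0, 0, -0.095, 0, 0, 0, -0.135, 0, 0, 0, -0.175, 0, 0, 0, -0.19, 0, 0, 0, -0.19, 0]'

```text
clock: 16.85
ee_pos: [606.6, 55.1, 248.4]
orientation: [1.819, 2.55, 0.01]
contact_force: [-0.5, 0.2, 0.4]
grip_width: 0.999
```

Run:
```python
from h import *
go(492,-220,245,-7)
```

```text
t 16.85 pos [606.6  55.1 248.4] jaw 19.0 q6 1.22 F [-0.5  0.2  0.4] w 0.999 tilt [ 0.011 -0.    -1.   ] -> shift [-0.2228 -0.198   0.0022] turn 5.2
```

Emit:
step_arm --series '[-0.025, -0.022, 0, 0.6, -0.05, -0.044, 0, 1.2, -0.075, -0.067, 0, 1.8, -0.1, -0.089, 0, 2.4, -0.125, -0.111, 0, 3.0, -0.15, -0.133, 0, 3.6, -0.175, -0.156, 0, 4.2, -0.2, -0.178, 0, 4.8, -0.222, -0.198, 0, 5.2, -0.222, -0.198, 0, 5.2]'

```text
clock: 17.68
ee_pos: [485.8, -223.0, 240.6]
orientation: [-2.359, -2.073, 0.004]
contact_force: [-1.4, -0.3, -0.3]
grip_width: 0.998
```

Emit:
step_arm --series '[0, 0, 0, 0, 0, 0, 0, 0]'

```text
clock: 17.85
ee_pos: [487.6, -218.7, 241.0]
orientation: [-2.352, -2.08, 0.0]
contact_force: [-0.1, 0.4, 0.1]
grip_width: 0.997
```

Run:
```python
from h import *
a=save('top','t6.png');b=save('side','s6.png')
A=cv2.resize(a[150:250,180:380],None,fx=4,fy=4,interpolation=cv2.INTER_CUBIC)
B=cv2.resize(b[120:270,180:380],None,fx=4,fy=4,interpolation=cv2.INTER_CUBIC)
cv2.imwrite('pics/c6t.png',A[:,:,::-1]);cv2.imwrite('pics/c6.png',B[:,:,::-1])
for r in env.look_for('side','lid_handle')[:2]:print(r['centre'],r['conf'])
go(492,-220,151,-7)
```

```text
[541.6, -255.3, 134.4] 0.7
t 18.0 pos [ 488.3 -218.1  241.6] jaw -6.9 q6 1.15 F [-0.6 -0.2 -0.3] w 0.997 tilt [-0.001  0.001 -1.   ] -> shift [-0.0015  0.004   0.0906] turn 0.02
```

View pics/c6.png

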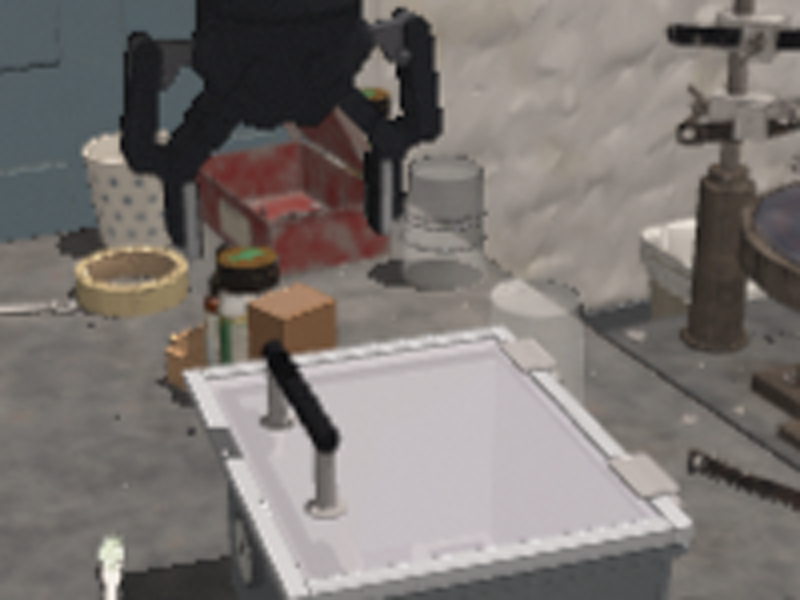

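View pics/c6t.png

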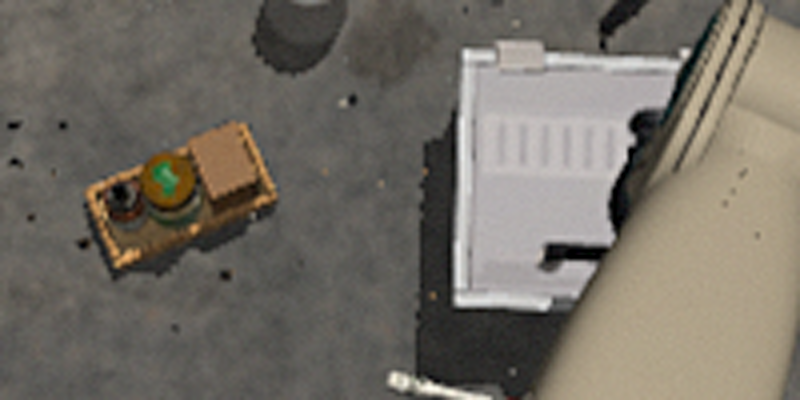

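All three items stand in the carrier: dropper (125,195), jar (168,180), block (225,165) in the top crop. The handle bar is free in the side crop, (270,350) to (328,440). Descending on it.

Emit:
step_arm --series '[-0.0015, 0.004, 0.02, 0, -0.0015, 0.004, 0.045, 0, -0.0015, 0.004, 0.065, 0, -0.0015, 0.004, 0.08, 0, -0.0015, 0.004, 0.088, 0, -0.0015, 0.004, 0.09, 0, -0.0015, 0.004, 0.09, 0]'

```text
clock: 18.58
ee_pos: [491.9, -220.5, 151.8]
orientation: [-2.351, -2.082, 0.0]
contact_force: [-0.3, -0.4, -0.5]
grip_width: 1.001
```

Emit:
step_arm --series '[0, 0, 0, 0, 0, 0, 0, 0, 0, 0, 0, 0]' --hand 0.03 --grip_force 30

```text
clock: 18.83
ee_pos: [492.7, -221.7, 153.3]
orientation: [2.351, 2.08, 0.001]
contact_force: [0.3, -0.5, 0.3]
grip_width: 0.605
```

Emit:
step_arm --series '[0, 0, 0, 0, 0, 0, 0, 0]' --hand 0.018

```text
clock: 19.0
ee_pos: [492.2, -221.5, 152.7]
orientation: [2.352, 2.081, 0.001]
contact_force: [-0.1, -0.2, -0.6]
grip_width: 0.297
```

Emit:
step_arm --series '[0, 0, 0, 0, 0, 0, 0, 0, 0, 0, 0, 0, 0, 0, 0, 0]' --hand 0.006 --grip_force 30

```text
clock: 19.33
ee_pos: [491.2, -221.3, 152.4]
orientation: [-2.353, -2.081, 0.002]
contact_force: [-4.0, 0.5, 4.9]
grip_width: 0.138
```

```bash
python3 -c "
from h import *
go(492,-220,151,-7)"
```

```text
t 19.33 pos [ 491.2 -221.3  152.4] jaw -7.0 q6 1.15 F [-4.   0.5  4.9] w 0.138 tilt [-0.001 -0.    -1.   ] -> shift [0.0014 0.0007 0.0014] turn -0.0
```

Emit:
step_arm --series '[0, -0.001, 0, 0, 0, -0.001, 0, 0, 0, -0.001, -0.001, 0, 0, -0.001, -0.002, 0, 0, -0.001, -0.003, 0, 0, -0.001, -0.003, 0]' --grip_force 90

```text
clock: 19.83
ee_pos: [491.3, -221.2, 153.1]
orientation: [2.353, 2.082, 0.0]
contact_force: [4.1, -2.3, -10.9]
grip_width: 0.122
```

Emit:
step_arm --series '[0, 0, -0.001, 0, 0, 0.0005, -0.002, 0, 0, 0.001, -0.003, 0, 0, 0.001, -0.003, 0]'

```text
clock: 20.17
ee_pos: [491.6, -221.3, 154.4]
orientation: [-2.352, -2.08, 0.002]
contact_force: [6.0, -4.1, -17.4]
grip_width: 0.119
```

Emit:
step_arm --series '[0, 0.001, -0.001, 0, 0, 0.0015, -0.002, 0, 0, 0.002, -0.002, 0, 0, 0.002, -0.002, 0]'

```text
clock: 20.5
ee_pos: [492.5, -221.4, 157.5]
orientation: [-2.351, -2.079, 0.004]
contact_force: [0.9, -4.2, -10.9]
grip_width: 0.12
```

Emit:
step_arm --series '[0, 0.0005, -0.001, 0, 0, 0.001, -0.002, 0, 0, 0.001, -0.002, 0, 0, 0.001, -0.002, 0]'

```text
clock: 20.83
ee_pos: [494.6, -221.7, 163.5]
orientation: [2.353, 2.081, -0.001]
contact_force: [-4.0, -1.3, 0.4]
grip_width: 0.124
```

Emit:
step_arm --series '[0, 0.0005, -0.002, 0, 0, 0.001, -0.004, 0, 0, 0.002, -0.006, 0, 0, 0.003, -0.009, 0, 0, 0.0045, -0.012, 0, 0, 0.0055, -0.0145, 0, 0, 0.006, -0.016, 0, 0, 0.006, -0.016, 0, 0, 0.006, -0.016, 0]'

```text
clock: 21.58
ee_pos: [500.4, -222.4, 178.8]
orientation: [-2.353, -2.081, 0.001]
contact_force: [-5.5, -2.2, 1.4]
grip_width: 0.119
```

Run:
```python
from h import *
go(501.7,-222.6,180,-7)
b=save('side','s7.png');a=save('top','t7.png')
b0=cv2.imread('pics/s6.png')[:,:,::-1]
A=cv2.resize(a[150:250,180:280],(400,400),interpolation=cv2.INTER_CUBIC)
B=np.vstack([cv2.resize(x[190:290,230:330],(400,300)) for x in (b0,b)])
C=np.zeros((600,800,3),np.uint8);C[:400,:400]=A;C[:,400:]=B
D=cv2.resize(b[140:270,220:360],None,fx=5.7,fy=4.6,interpolation=cv2.INTER_CUBIC)
cv2.imwrite('pics/c7.png',C[:,:,::-1]);cv2.imwrite('pics/c7b.png',D[:600,:,::-1])
# predicted left/right front lid corners at angles: handle start (492,-220.5,~171)
e=np.radians(-7);ex=np.array([np.cos(e),np.sin(e),0]);ey=np.array([-np.sin(e),np.cos(e),0])
H=np.array([491.7,-221,171.])+163*ex-46*np.array([0,0,1])
for th in(0,.09,.15,.175,.2):
  for sy in(114,-114):
    q=H+sy*ey-ex*(200*np.cos(th)-10*np.sin(th))+np.array([0,0,200*np.sin(th)+10*np.cos(th)])
    print(th,sy,proj('side',q),np.round(q))
```

```text
t 21.58 pos [ 500.4 -222.4  178.8] jaw -7.0 q6 1.16 F [-5.5 -2.2  1.4] w 0.119 tilt [-0.001 -0.    -1.   ] -> shift [-0.      0.0013 -0.0012] turn -0.0
0 114 [225.3 213.3] [ 469. -103.  135.]
0 -114 [253.1 269.9] [ 441. -330.  135.]
0.09 114 [225.6 206. ] [ 471. -104.  153.]
0.09 -114 [253.8 261. ] [ 443. -330.  153.]
0.15 114 [226.3 201.1] [ 473. -104.  165.]
0.15 -114 [254.8 254.8] [ 445. -330.  165.]
0.175 114 [226.6 199. ] [ 474. -104.  170.]
0.175 -114 [255.3 252.3] [ 446. -330.  170.]
0.2 114 [227.  196.9] [ 475. -104.  175.]
0.2 -114 [255.9 249.7] [ 447. -330.  175.]
```

View pics/c7b.png

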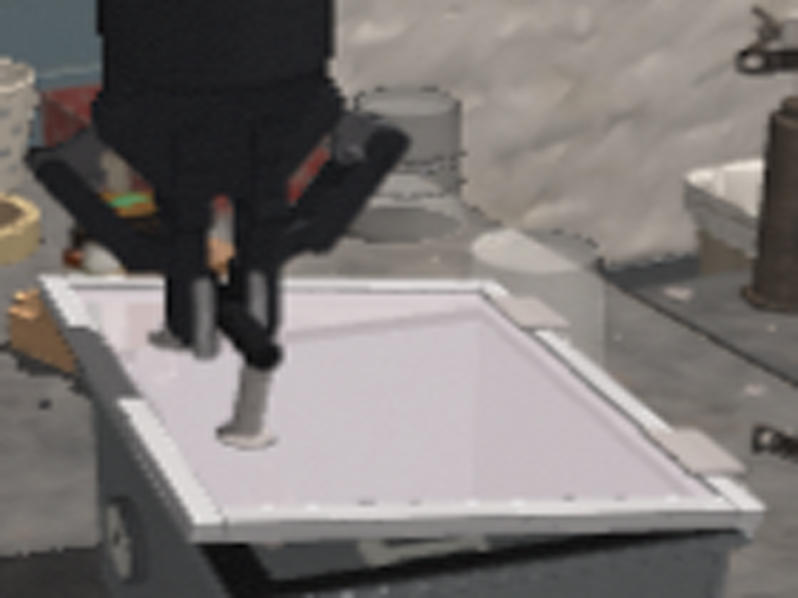

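Emit:
step_arm --series '[0, 0, -0.001, 0, 0, 0, -0.002, 0, 0, 0, -0.003, 0, 0, 0, -0.003, 0, 0, 0, -0.003, 0]'

```text
clock: 22.1
ee_pos: [501.6, -222.6, 181.5]
orientation: [2.352, 2.081, 0.002]
contact_force: [-1.1, -3.1, -2.4]
grip_width: 0.117
```

Run:
```python
from h import *
go(501.7,-222.6,180,-7)
b=save('side','s8.png');a=save('top','t8.png')
b0=cv2.imread('pics/s6.png')[:,:,::-1]
r=lambda im,x,y:cv2.resize(im[y:y+30,x:x+40],(400,300),interpolation=cv2.INTER_CUBIC)
C=np.vstack([np.hstack([r(b0,215,195),r(b0,240,245)]),np.hstack([r(b,215,185),r(b,240,235)])])
cv2.imwrite('pics/c8.png',C[:,:,::-1])
```

```text
t 22.1 pos [ 501.6 -222.6  181.5] jaw -7.0 q6 1.16 F [-1.1 -3.1 -2.4] w 0.117 tilt [ 0.002 -0.    -1.   ] -> shift [-0.      0.0001  0.0015] turn 0.0
```

View pics/c8.png

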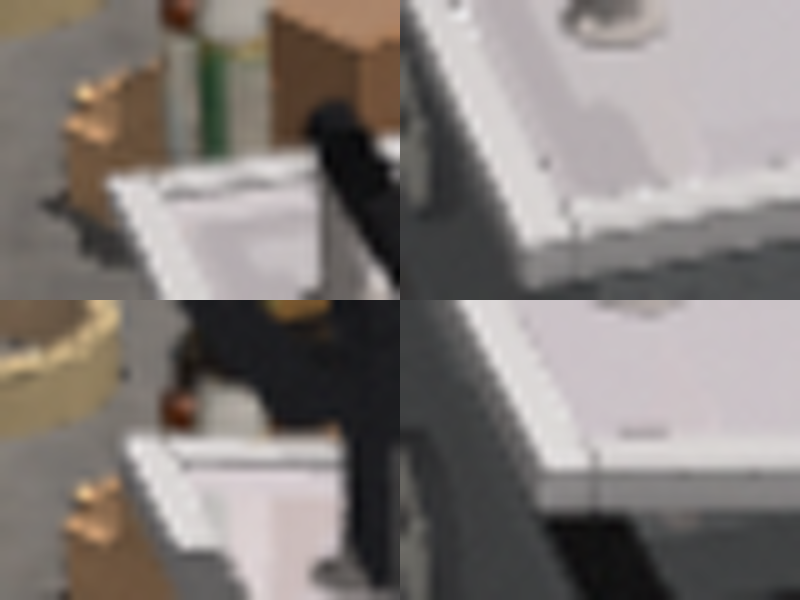

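Comparing the corners, the left one rose from row 212.8 to 198.8 and the right one from 269.8 to 252.0. Both give about 0.175 rad, so the front edge is about 35 mm up. Letting it settle, then handing in.

Emit:
step_arm --series '[0, 0, 0, 0, 0, 0, 0, 0, 0, 0, 0, 0, 0, 0, 0, 0]'

```text
clock: 22.53
ee_pos: [501.5, -222.5, 181.2]
orientation: [2.352, 2.081, 0.001]
contact_force: [1.3, -4.1, -3.8]
grip_width: 0.123
```

```bash
python3 -c "
from h import *
go(501.6,-222.6,181.5,-7)
print(env.hand_in())"
```

```text
t 22.53 pos [ 501.5 -222.5  181.2] jaw -7.0 q6 1.16 F [ 1.3 -4.1 -3.8] w 0.123 tilt [ 0.001 -0.    -1.   ] -> shift [-0.      0.0001 -0.0003] turn 0.0
the job is handed in; nothing more can be done
None
```

The job is done and handed in at 22.5 s of the 67 s allowed. The jar and then the block stand in the carrier next to the dropper. After that I broke the lid free by its handle with a slow lift, and the seal let go at about 17 N. I finished still holding the lid ajar.

- **Packing:** the top and side pictures taken before I touched the lid show all three items upright in one row. I did not look at the carrier closely again afterwards.
- **Lid opening:** the two front corners in the side picture give 0.172 and 0.177 rad, so the front edge is about 35 mm up. The tool height suggests slightly more, about 0.185 rad or 37 mm. Both are inside the three to four centimetres asked for.
- **Forces:** the last reading at the wrist was under 6 N, and the highest I saw was about 18 N, both when setting the jar down and when the seal broke.
- **Wrong or missed detections:** the networks put the handle at the lid's middle, so I triangulated it from the pictures instead. They also missed the block in the first pictures.
- **Things to leave alone:** no move went near the glass, brush or tape. They looked unmoved in the pictures I viewed, but I ran no separate check on them.

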